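# Prop the kiln dial guard with the ramp block and set the dial

### The arm

A 7-joint arm with a two-finger parallel gripper is mounted at the origin on the work surface. World frame = base frame: x ahead of the robot, y to its left, z up, the work surface at z = 0. Lengths are in m, angles in rad, forces in N, time in s.
With the tool pointing down it reaches from about 0.425 to 0.925 m from the base axis. Payload 6.8 kg.
Tool frame: the origin (TCP) lies midway between the tips of the shut fingers; the grasp point (between the pads) lies 19 mm behind it; z points along the fingers, y is the line along which they close (so a half turn about z gives the same grasp; the last joint's range is limited). The gripper opens to 85 mm and grips with 20 to 120 N. Pads are 22 mm wide; open, the fingers measure 114 mm over their backs; the gripper's body (76 mm by 85 mm) begins 54 mm behind the grasp point. The pads swing forward as they close: fully open they stand 13 mm farther back than shut.
Start: joints at [-1.307, 0.477, 0.022, 1.555, -0.011, 1.109, -0.083], TCP at [0.245, 0.629, 0.231] pointing down, gripper open.
Joint ranges: [-2.96, 2.96], [-0.34, 2.1], [-1.41, 1.46], [0.24, 2.44], [-1.37, 4.51], [0.17, 1.92], [-2.96, 2.96]. Speed limits (rad/s): [2.39, 2.39, 3.14, 3.14, 3.14, 3.14, 3.14].

### API

Orientations are given as a rotation vector (axis times angle).
In Python, from bench import r gives the robot as it stands. The module is installed in compiled form; this text tells all that it offers.
- The arm moves only by the tool apply_moves, never from a script. Its argument "rows" is a list of rows, each a list of 6 numbers: the shift along the tool's x, y, z scaled (see below), then the turn, a rotation vector about the tool's x, y, z scaled (see below). A call has 1 to 5 rows; each row is the pose to reach, as a shift and turn from the pose commanded when the call began, along the tool's axes at that moment; what a row does not reach only later rows make up. The controller multiplies each number of a shift by 0.25 m and each number of a turn by 90 degrees. A row lasts 1/8 s, in which the tool goes at most 62.5 mm and 10.7 degrees, less where a joint would pass 70% of its speed; a pose out of reach is approached as far as the arm can. A call with a number of a shift or a turn outside -1 to 1 is refused whole. A call with a gripper value outside its range is refused whole. "claw" is the opening, from 0 (shut) to 1 (fully open), set as the call begins (left out, the last holds). The fingers move at their own pace and stop on an object; "newtons" is the grip in N (left out, the last holds). Time passes only in rows, so rows that repeat a pose let the fingers close. It gives the time, the measured TCP pose, the force, the opening and the grip force at its end, in the units of the state.
- r.get_obs(): the state, without advancing time (a new reading comes with each control period).
- r.grab_frame(name): name is "scene" or "top"; returns a dict with "pixels" (480x640x3 uint8, red, green, blue), "intrinsics" (3x3 intrinsics, pixels), "eye" and "attitude" of the camera in the world. Camera axes: x right, y up, looking along -z (the intrinsics and any distortion apply to the point x, -y, -z); pixel columns grow to the right and rows downward; lengths in m; the calibration is good to about 2 mm. A picture is of the moment at which its call begins. There is no depth.
- r.hand_in(): hands the job in; it is judged then, once.
Trained networks look in a picture, given as the dict that the camera call returned (one of the last four; its "shot" number tells which), for a name from the list of things; names that differ only in an ending like _2 or _b are one class to them, and where a whole thing is asked for, a point or a joint stands for the part that bears it (a point fixed in the world has none). Each returns a list of dicts, best first, with "conf" (0 to 1); they miss things now and then, are a little off and sometimes report something else, mostly with a low value. They report only what shows in the picture. A call takes as long as a camera call. They do not tell look-alikes from the thing itself.
- r.search_frame(picture, thing): "rect" ([left, top, width, height] in pixels, round what is visible of it).
- r.outline_of(picture, thing): "pixels" (480x640 bool, what is visible of it) and "rect" ([left, top, width, height] in pixels, round what is visible of it).
- r.landmark_of(picture, thing): "point" ([column, row] in pixels: a listed point, or the origin of a listed thing).
The state is a dict: "clock": time; "joints": joint angles; "qvel": joint speeds; "tau": joint torques, N m; "tcp_pos": TCP position; "orientation": TCP orientation; "contact_force": force on the tool from outside, world axes, zero at the start; "moment": the same for the moment, N m; "grip_width": finger opening in m; "gripper_force": force on a finger pad.
Only numpy, scipy, OpenCV 4.12 (cv2) and the standard library are available. Lean on these libraries where they do the work, as an engineer would, in place of code of your own. Each camera call takes 0.05 s, during which the arm holds its last target. There are 200 camera calls.

### The job

Pull the wooden ramp block out of its plywood cubby and drive it, thin nose first, under the roller of the kiln control unit's guard plate, until the roller rides up onto the block's flat top and the plate stays propped open with nobody holding it. Then turn the dial under the plate clockwise until its pointer stands at the raised tab on the ring around it, and leave the plate propped. Do not knock over or push away the covered jug or the plaster bowl.

Things in the scene. Friction and masses are not known exactly. Their poses are not given: they have to be found in the camera images.
- unit: Grey kiln control unit fixed to the bench, 200 (x) x 230 (y) x 40 mm high; origin at the centre of its underside. Own axes: z up, y from dial side to hinge side. Its aluminium guard plate, 140 (x) x 180 (y) x 4 mm, lies level 100 mm above the bench when shut; hinge line along x at y +85, height 100 mm; it swings up towards +y. Two ears at x +-83 mm carry the hinge, 108 mm high.
- cover (a joint): Opening angle of the guard plate, rad: 0 shut, 1.48 at its stop. About 0.3 kg; it always falls shut unless held up. With its roller on the ramp block's flat top it stands at about 1.3. A level push of some 5 to 10 N on the ramp block lifts it.
- roller_center (a point): Centre of the grey roller (radius 10, 30 mm long along unit x, turns freely) near the end of a 10 mm steel shaft that sticks out of the plate's -x side. Unit x -175 mm; guard shut: unit y +24, height 65 mm; propped: y +36, height 150 mm. The bench below is clear: the ramp block is slid along the unit's +y beneath it.
- ramp_center (a point): Middle of the loose wooden ramp block, 70 mm above its underside. Own axes: y to its nose, z up. Width (x) 45, length (y) 190, height 139.5 mm. Nose end at y +95, 35 mm high; from there the top slopes up at 42 deg to y -21; flat top from y -21 to the tail at y -95. It starts the right way up with its tail in the cubby, the last 85 mm or more of the nose end sticking out.
- ramp: The same ramp block (about 0.4 kg), origin at the centre of its underside. Slides on the bench when pulled. Grip it across its width: at first only the nose is free; a hand on the nose would meet the roller, so let go and take it again by the tail to drive it in. With the roller 30 to 45 mm ahead of a grip made 15 mm from the tail end, it is fully on the flat top.
- cubby: Plywood cubby fixed to the bench, outside 103 (x) x 110 (y) x 177 mm high; inside 79 mm wide, 165 mm high. Origin: centre of its underside. Open towards its own +y (mouth at y +55 mm), closed behind and roofed. It holds the tail of the ramp block.
- dial_grip (a point): On the dial's axis, 75 mm above the bench: the height to grip. Unit x 0, y -55 mm. The grip is a black round cylinder 50 mm across, from 48 to 92 mm height; below it a skirt of radius 36 mm, top at 48 mm. With the guard propped, the plate's top edge (275 mm high) leans to about 92 mm from the axis, on the unit's +y side.
- dial (a joint): Dial angle, rad, growing clockwise seen from above; 0 when the pointer points along the unit's -x. Light friction (about 0.06 N m), stays where left; stop at 3.1.
- pointer (a point): Tip of the dial's pointer, 45 mm from the dial's axis, 46 mm above the bench.
- mark (a point): Where the pointer's tip must come: just inside the raised tab on the metal ring around the dial, 45 mm from the axis, 46 mm above the bench. The tab is 12 mm long (radially), 6 mm wide, top at 48 mm. Its place varies: 1.6 to 2.6 rad clockwise of the starting pointer, more than most wrists turn in one grip. The ring is stiff and is not to be turned.
- roller: The roller itself, on the guard plate's shaft (it spins: use roller_center for its place).
- jug: White jug with a square plywood cover (120 mm), 160 mm high, 1.1 kg, handle to its own +y; origin at the centre of its underside. A bystander on the left.
- bowl: Small plaster bowl, 100 mm across, 55 mm high; origin at the centre of its underside. A bystander beside the unit's dial side.
Not all that is in view belongs to the job. What is shaped like the ramp but orange is not meant.

How it is judged:
By the outcome, as a careful person would: the job done as asked, in the order asked, and still so for the second after the job is handed in, with the robot touching nothing.
It also fails if it takes over 72 s, if anything falls off the work surface, if the arm or the gripper's body presses on something with over 40 N, if the wrist force passes 120 N, or if a joint passes its speed limit or range.

## Working session

There is one attempt and no reset: what is moved stays moved. The work goes in short steps, Python scripts to look and compute and a tool call to move; the robot and the scene stay as the last step left them, time stands still between calls to the robot, and variables do not carry over. Pictures are saved under pics/ and viewed, at most 10 in all, crops included, and the job is handed in when it is done.

Besides the shell and the picture viewer there is one more tool, called after "Emit:" as name([rows], argument=value, ...), one row to a line, values as JSON. apply_moves: Moves the arm, as the interface text tells. Its arguments: {"type":"object","properties":{"rows":{"type":"array","items":{"type":"array","items":{"type":"number"}}},"claw":{"type":"number"},"newtons":{"type":"number"}},"required":["rows"]}

```bash
mkdir -p pics
cat > h.py <<'E'
import numpy as np, cv2
from bench import r
from scipy.spatial.transform import Rotation as R
def rot(a):
    a=np.array(a,float)
    if a.shape==(3,3): return a
    return R.from_rotvec(a).as_matrix() if a.size==3 else R.from_quat(a).as_matrix()
def ray(f,p):
    K=np.array(f["intrinsics"]);d=np.linalg.inv(K)@[p[0],p[1],1]
    d=np.array([d[0],-d[1],-d[2]]);return np.array(f["eye"]),rot(f["attitude"])@d
def at(f,p,z):
    e,d=ray(f,p);return e+d*(z-e[2])/d[2]
def proj(f,X):
    c=rot(f["attitude"]).T@(np.array(X)-f["eye"]);K=np.array(f["intrinsics"])
    u=K@[c[0],-c[1],-c[2]];return u[:2]/u[2]
def tri(f,p,g,q):
    A=[];b=[]
    M=np.zeros((3,3));v=np.zeros(3)
    for F,P in((f,p),(g,q)):
        e,d=ray(F,P);d/=np.linalg.norm(d);N=np.eye(3)-np.outer(d,d);M+=N;v+=N@e
    return np.linalg.solve(M,v)
E
cat > a.py <<'E'
from h import *
s=r.grab_frame("scene");t=r.grab_frame("top")
print({k:(v if k!="pixels" else 0) for k,v in s.items()});print(t["eye"],t["attitude"])
cv2.imwrite("pics/s0.png",s["pixels"][...,::-1]);cv2.imwrite("pics/t0.png",t["pixels"][...,::-1])
for n in "unit roller_center ramp_center ramp cubby dial_grip pointer mark jug bowl".split():
    for nm,f in(("s",s),("t",t)):
        print(n,nm,[(np.round(d["point"]).tolist(),round(d["conf"],2)) for d in r.landmark_of(f,n)[:3]])
o=r.get_obs();print(o)
E
python3 a.py
```

```text
{'pixels': 0, 'intrinsics': array([[500.24897328,   0.        , 316.66849342],
       [  0.        , 500.24897328, 241.8576634 ],
       [  0.        ,   0.        ,   1.        ]]), 'eye': array([ 1.02290691, -0.35898724,  0.9911876 ]), 'attitude': array([0.61693599, 0.28488458, 0.88433443]), 'shot': 1}
[0.28404611 0.08977438 1.50050265] [ 0.08633048 -0.12149541 -1.56615406]
unit s [([402.0, 287.0], 0.79), ([363.0, 221.0], 0.63)]
unit t [([268.0, 189.0], 0.76)]
roller_center s [([363.0, 217.0], 0.74)]
roller_center t [([257.0, 250.0], 0.67), ([453.0, 262.0], 0.5)]
ramp_center s [([187.0, 313.0], 0.87), ([144.0, 252.0], 0.61)]
ramp_center t [([446.0, 342.0], 0.59), ([390.0, 167.0], 0.27)]
ramp s [([149.0, 265.0], 0.92), ([196.0, 330.0], 0.77), ([399.0, 286.0], 0.36)]
ramp t [([434.0, 263.0], 0.8), ([438.0, 342.0], 0.76)]
cubby s [([174.0, 343.0], 0.87)]
cubby t [([455.0, 260.0], 0.98)]
dial_grip s [([388.0, 281.0], 0.63)]
dial_grip t [([453.0, 262.0], 0.57)]
pointer s []
pointer t []
mark s []
mark t []
jug s [([456.0, 229.0], 0.68)]
jug t [([179.0, 202.0], 0.68)]
bowl s []
bowl t [([389.0, 166.0], 0.61)]
{'clock': 1.1, 'joints': array([-1.30711268,  0.47700752,  0.02234509,  1.55539965, -0.01152997,
        1.10930836, -0.08310033]), 'qvel': array([ 7.79314238e-05,  7.43009507e-04, -4.10616306e-04,  2.16260146e-04,
        1.09705974e-03,  1.04936589e-03, -1.26049587e-04]), 'tau': array([-7.11420580e-04, -5.96329165e+01,  1.60697389e+00, -2.81550801e+01,
        1.26078841e-02,  1.69444625e-03,  1.50022021e-06]), 'tcp_pos': array([0.24517055, 0.62891292, 0.23130193]), 'orientation': array([-5.80605254e-01, -3.08740941e+00, -1.85315299e-05]), 'contact_force': array([-0.36268531, -0.73298814,  0.11993451]), 'moment': array([-0.02697099,  0.03810698, -0.02547595]), 'gripper_force': 0.0, 'grip_width': 0.08551989029587312}
```

View pics/s0.png

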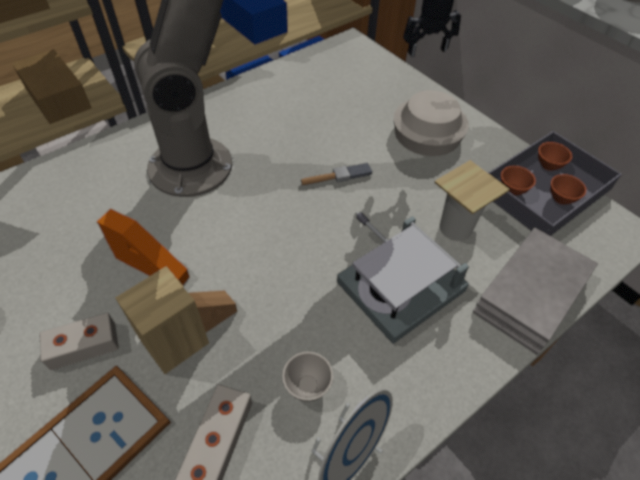

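View pics/t0.png

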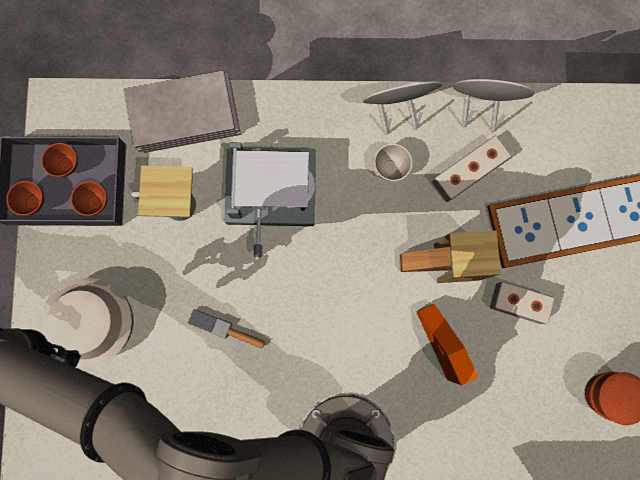

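Scene (640x480): the wooden ramp sticks out of the cubby at scene (212,310) / top (425,259), nose towards world +y. The orange look-alike is at scene (145,245) / top (447,343) and is not meant. The unit is at top (270,187) with its roller at top (258,250); the bowl is at top (393,162) and the jug at top (165,190). The next crop is to confirm the ramp.

```bash
cat > b.py <<'E'
import cv2,numpy as np
t=cv2.imread("pics/t0.png");s=cv2.imread("pics/s0.png")
a=cv2.resize(t[220:290,390:510],None,fx=3.3,fy=3.3,interpolation=2)
b=cv2.resize(t[135:270,215:325],None,fx=2.9,fy=2.9,interpolation=2)
c=cv2.resize(s[265:375,110:245],None,fx=2.9,fy=2.9,interpolation=2)
o=np.zeros((600,800,3),np.uint8)
o[:231,:396]=a[:231,:396];o[:391,400:719]=b[:391];o[240:559,:391]=c[:319,:391]
cv2.imwrite("pics/c1.png",o)
from h import *
t=r.grab_frame("top");s=r.grab_frame("scene")
for n in("ramp","cubby"):
    for f,nm in((t,"t"),(s,"s")):
        for d in r.outline_of(f,n)[:2]:
            m=d["pixels"].astype(np.uint8);cs,_=cv2.findContours(m,0,1);cc=max(cs,key=cv2.contourArea)
            print(n,nm,round(d["conf"],2),cv2.approxPolyDP(cc,3,True)[:,0].tolist())
E
python3 b.py
```

```text
ramp t 0.9 [[450, 250], [445, 247], [402, 253], [401, 270], [449, 269]]
ramp t 0.69 [[418, 310], [447, 377], [459, 383], [476, 378], [465, 347], [436, 306]]
ramp s 0.72 [[223, 290], [190, 293], [206, 330], [236, 310], [234, 301]]
ramp s 0.61 [[96, 220], [118, 260], [148, 274], [166, 266], [182, 285], [188, 278], [184, 265], [133, 218], [110, 209]]
cubby t 0.96 [[496, 231], [449, 233], [437, 241], [434, 247], [450, 248], [451, 272], [437, 278], [437, 282], [479, 280], [499, 274]]
cubby s 0.73 [[163, 267], [116, 298], [140, 342], [166, 373], [205, 346], [208, 338], [194, 300]]
```

View pics/c1.png

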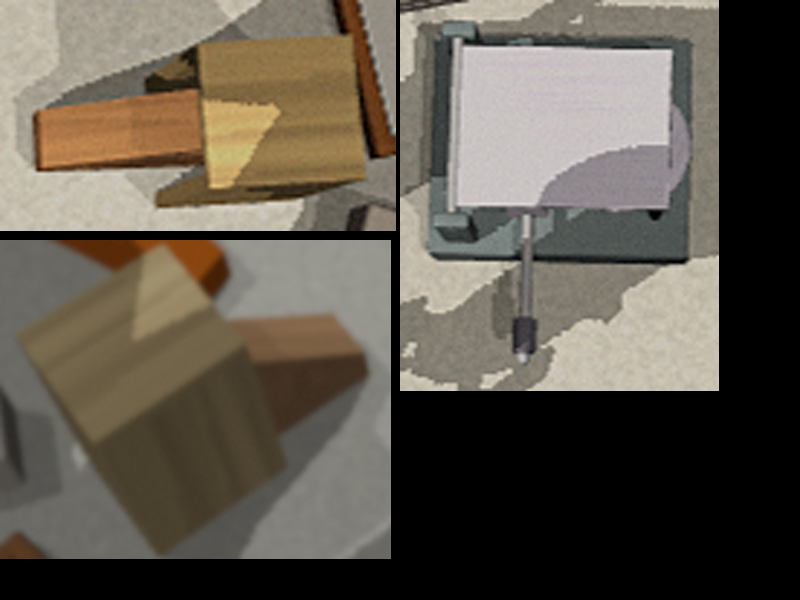

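Top-left and bottom-left show the brown wooden ramp, nose at top (401–404,254–271), inside the plywood cubby; this is the one meant. Right shows the roller at top (257.8,250.5).

```bash
cat > c.py <<'E'
from h import *
t=r.grab_frame("top");s=r.grab_frame("scene")
P=lambda n,p,z:print(n,at(t,p,z).round(4))
P("noseA",(402.5,254),.035);P("noseB",(403.8,270.7),.035)
P("noseA_",(400.3,254.2),.035);P("noseB_",(401.8,271.5),.035)
# edges farther up ramp near cubby mouth unknown z
P("cub roof1",(390+198/3.3,220+43/3.3),.177);P("cub roof2",(390+207/3.3,220+188/3.3),.177)
P("cub roof3",(390+352/3.3,220+35/3.3),.177);P("cub roof4",(390+365/3.3,220+178/3.3),.177)
P("roller",(257.8,250.5),.07);P("shaft root",(215+128/2.9,135+212/2.9),.065)
P("plate tr",(309.1,151.6),.102);P("plate br",(307.8,207.1),.102);P("plate tl",(235.7,150.5),.102);P("plate bl",(215+56/2.9,135+208/2.9),.102)
P("unit br",(314.3,225.3),.02);P("unit bl",(224.7,224),.02);P("unit tr",(315.7,148.1),.04)
for n in("jug","bowl"):
    for f,nm in((t,"t"),(s,"s")):
        for d in r.search_frame(f,n)[:2]: print(n,nm,d)
P("bowl",(393,162),.055);P("jug",(165,190),.16)
print(rot(r.get_obs()["orientation"]).round(3))
E
python3 c.py
```

```text
noseA [ 0.474  -0.1484  0.035 ]
noseB [ 0.4311 -0.151   0.035 ]
noseA_ [ 0.4734 -0.1428  0.035 ]
noseB_ [ 0.4291 -0.1458  0.035 ]
cub roof1 [ 0.5051 -0.2369  0.177 ]
cub roof2 [ 0.4027 -0.2403  0.177 ]
cub roof3 [ 0.5112 -0.3463  0.177 ]
cub roof4 [ 0.41   -0.3514  0.177 ]
roller [0.4769 0.2173 0.07  ]
shaft root [0.5852 0.216  0.065 ]
plate tr [0.7212 0.0909 0.102 ]
plate br [0.5806 0.0936 0.102 ]
plate tl [0.7227 0.2729 0.102 ]
plate bl [0.5805 0.2735 0.102 ]
unit br [0.55   0.0769 0.02  ]
unit bl [0.5524 0.308  0.02  ]
unit tr [0.7502 0.0739 0.04  ]
jug t {'rect': [131.6, 164.0, 64.3, 55.8], 'conf': 0.66}
jug t {'rect': [231.4, 148.0, 77.9, 112.3], 'conf': 0.47}
jug s {'rect': [434.9, 163.8, 73.1, 78.2], 'conf': 0.77}
bowl t {'rect': [372.8, 141.9, 42.9, 40.2], 'conf': 0.78}
bowl t {'rect': [224.1, 141.0, 90.2, 117.9], 'conf': 0.22}
bowl s {'rect': [281.0, 349.1, 53.3, 55.0], 'conf': 0.88}
bowl [ 0.71   -0.1249  0.055 ]
jug [0.6074 0.429  0.16  ]
[[-0.932  0.363 -0.   ]
 [ 0.363  0.932  0.   ]
 [ 0.     0.    -1.   ]]
```

Emit:
apply_moves([
  [-0.99,-0.56,-0.08,0,0,0.55],
  [-0.99,-0.56,-0.08,0,0,0.55],
  [-0.99,-0.56,-0.08,0,0,0.55],
  [-0.99,-0.56,-0.08,0,0,0.55],
  [-0.99,-0.56,-0.08,0,0,0.55],
], claw=1)

```text
clock: 2.33
tcp_pos: [0.4276, 0.4051, 0.252]
orientation: [1.831, 2.552, 0.001]
contact_force: [-0.2, 0.2, 0.1]
grip_width: 0.0853
gripper_force: 0.0
```

```bash
cat > go.py <<'E'
import sys
from h import *
# args: x y z yaw_deg(of tool y axis, deg)
o=r.get_obs();M=rot(o["orientation"]);p=o["tcp_pos"]
print("t",round(o["clock"],2),"p",p.round(4),"yaw",np.degrees(np.arctan2(M[1,1],M[0,1])).round(1),"zax",M[:,2].round(3),"j",o["joints"].round(2),"F",o["contact_force"].round(1),"w",round(o["grip_width"],4),round(o["gripper_force"],1))
if len(sys.argv)>4:
    x,y,z,a=map(float,sys.argv[1:5]);a=np.radians(a)
    yy=np.array([np.cos(a),np.sin(a),0]);zz=np.array([0,0,-1.]);T=np.c_[np.cross(yy,zz),yy,zz]
    d=np.array([x,y,z])-p
    print("shift",(M.T@d/.25).round(3),"turn",(R.from_matrix(M.T@T).as_rotvec()/(np.pi/2)).round(3),"dist",np.linalg.norm(d).round(3))
E
python3 go.py .455 .15 .2 3.4
```

```text
t 2.33 p [0.4276 0.4051 0.252 ] yaw 18.7 zax [ 0.001 -0.    -1.   ] j [-1.09  0.32  0.28  1.76 -0.1   1.07 -0.45] F [-0.2  0.2  0.1] w 0.0853 0.0
shift [-1.002 -0.223  0.208] turn [0.001 0.    0.17 ] dist 0.262
```

Emit:
apply_moves([
  [-1.0,-0.22,0.1,0,0,0.17],
  [-1.0,-0.22,0.1,0,0,0.17],
  [-1.0,-0.22,0.1,0,0,0.17],
  [-1.0,-0.22,0.1,0,0,0.17],
  [-1.0,-0.22,0.1,0,0,0.17],
])

```text
clock: 2.95
tcp_pos: [0.4553, 0.1494, 0.2263]
orientation: [2.153, 2.287, -0.001]
contact_force: [0.5, 1.5, 0.5]
grip_width: 0.0856
gripper_force: 0.0
```

```bash
python3 go.py .454 -.08 .17 3.4
```

```text
t 2.95 p [0.4553 0.1494 0.2263] yaw 3.5 zax [-0.    -0.001 -1.   ] j [-0.84  0.16  0.45  2.04 -0.08  0.96 -0.3 ] F [0.5 1.5 0.5] w 0.0856 0.0
shift [-0.915 -0.061  0.226] turn [-0.     0.     0.001] dist 0.236
```

Emit:
apply_moves([
  [-0.98,-0.06,0.2,0,0,0],
  [-0.98,-0.06,0.2,0,0,0],
  [-0.98,-0.06,0.2,0,0,0],
  [-0.98,-0.06,0.2,0,0,0],
  [-0.98,-0.06,0.2,0,0,0],
])

```text
clock: 3.58
tcp_pos: [0.4562, -0.0953, 0.176]
orientation: [2.153, 2.287, -0.002]
contact_force: [-0.8, 1.1, 0.2]
grip_width: 0.0854
gripper_force: 0.0
```

```bash
python3 go.py .453 -.167 .022 3.4
```

```text
t 3.58 p [ 0.4562 -0.0953  0.176 ] yaw 3.4 zax [-0.001 -0.002 -1.   ] j [-0.45  0.22  0.6   2.13 -0.17  0.84  0.31] F [-0.8  1.1  0.2] w 0.0854 0.0
shift [-0.285 -0.03   0.616] turn [-0.     0.001  0.   ] dist 0.17
```

Emit:
apply_moves([
  [-0.2,-0.03,0.1,0,0,0],
  [-0.285,-0.03,0.25,0,0,0],
  [-0.285,-0.03,0.42,0,0,0],
  [-0.285,-0.03,0.54,0,0,0],
  [-0.285,-0.03,0.6,0,0,0],
])

```text
clock: 4.2
tcp_pos: [0.4544, -0.1611, 0.0249]
orientation: [-2.141, -2.296, 0.0]
contact_force: [-0.6, 0.9, 0.0]
grip_width: 0.0854
gripper_force: 0.0
```

Emit:
apply_moves([
  [0,0,0,0,0,0],
  [0,0,0,0,0,0],
  [0,0,0,0,0,0],
  [0,0,0,0,0,0],
  [0,0,0,0,0,0],
], claw=0, newtons=60)

```text
clock: 4.82
tcp_pos: [0.4553, -0.1627, 0.0278]
orientation: [2.144, 2.294, 0.003]
contact_force: [-1.9, 0.9, 5.1]
grip_width: 0.0437
gripper_force: 60.8
```

```bash
python3 go.py .453 .04 .026 3.4
```

```text
t 4.83 p [ 0.4553 -0.1627  0.0278] yaw 3.9 zax [ 0.003  0.    -1.   ] j [-0.15  0.52  0.45  2.18 -0.45  0.52  0.71] F [-1.9  0.9  5.1] w 0.0437 60.8
shift [0.81  0.046 0.007] turn [0.002 0.    0.005] dist 0.203
```

Emit:
apply_moves([
  [0.1,0,-0.005,0,0,0],
  [0.22,0,-0.005,0,0,0],
  [0.36,0,-0.005,0,0,0],
  [0.5,0,-0.005,0,0,0],
  [0.6,0.01,-0.005,0,0,0],
])

```text
clock: 5.45
tcp_pos: [0.4467, -0.0111, 0.0283]
orientation: [2.143, 2.297, 0.002]
contact_force: [-0.4, -1.4, -1.9]
grip_width: 0.0439
gripper_force: 61.3
```

```bash
python3 go.py .477 .05 .028 0
python3 - <<'E'
from h import *
s=r.grab_frame("scene");t=r.grab_frame("top")
o=np.hstack([cv2.resize(s["pixels"][180:400,80:460],None,fx=1.05,fy=1.05),cv2.resize(t["pixels"][130:350,230:610],None,fx=1.05,fy=1.05)])
cv2.imwrite("pics/p1.png",o[...,::-1][:, :798])
E
```

```text
t 5.45 p [ 0.4467 -0.0111  0.0283] yaw 4.0 zax [ 0.001  0.001 -1.   ] j [-0.5   0.48  0.47  2.26 -0.47  0.49  0.41] F [-0.4 -1.4 -1.9] w 0.0439 61.3
shift [0.236 0.138 0.002] turn [ 0.001 -0.     0.044] dist 0.068
```

View pics/p1.png

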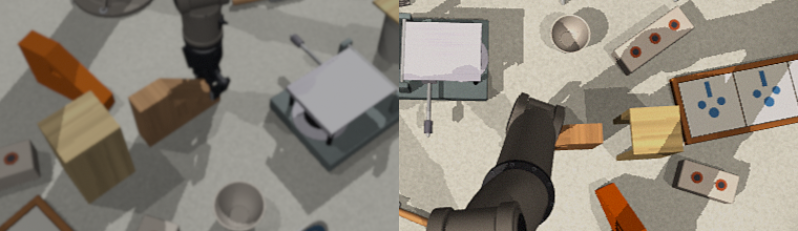

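The crops show the block clear of the cubby in the hand: its nose is at about scene-crop (205,90), and its tail is visible in the top crop at (580,135).

Emit:
apply_moves([
  [0.06,0.02,0.002,0,0,0.01],
  [0.12,0.06,0.002,0,0,0.025],
  [0.18,0.1,0.002,0,0,0.04],
  [0.236,0.138,0.002,0,0,0.044],
  [0.236,0.138,0.002,0,0,0.044],
])

```text
clock: 6.18
tcp_pos: [0.4788, 0.0499, 0.0278]
orientation: [2.219, 2.222, 0.005]
contact_force: [0.7, 3.3, 3.7]
grip_width: 0.044
gripper_force: 61.8
```

Emit:
apply_moves([
  [0,0,0,0,0,0],
  [0,0,0,0,0,0],
  [0,0,0,0,0,0],
  [0,0,-0.05,0,0,0],
  [0,0,-0.2,0,0,0],
], claw=1)

```text
clock: 6.8
tcp_pos: [0.4758, 0.0478, 0.0771]
orientation: [-2.222, -2.219, 0.005]
contact_force: [0.5, 0.1, 0.3]
grip_width: 0.0853
gripper_force: 0.0
```

```bash
python3 go.py .477 .05 .21 0
```

```text
t 6.8 p [0.4758 0.0478 0.0771] yaw -0.1 zax [-0.003 -0.001 -1.   ] j [-0.71  0.44  0.59  2.17 -0.41  0.64  0.17] F [0.5 0.1 0.3] w 0.0853 0.0
shift [ 0.008  0.003 -0.532] turn [-0.002  0.001 -0.001] dist 0.133
```

Emit:
apply_moves([
  [0,0,-0.25,0,0,0],
  [0,0,-0.5,0,0,0],
  [0.1,0,-0.56,0,0,0],
  [0.4,0,-0.56,0,0,0],
  [0.6,0,-0.56,0,0,0],
])

```text
clock: 7.42
tcp_pos: [0.4773, 0.1995, 0.2185]
orientation: [-2.225, -2.218, -0.004]
contact_force: [0.8, -0.7, -0.1]
grip_width: 0.0857
gripper_force: 0.0
```

```bash
python3 go.py .477 -.11 .21 0
python3 - <<'E'
from h import *
s=r.grab_frame("scene");t=r.grab_frame("top")
cv2.imwrite("pics/p2s.png",s["pixels"][...,::-1]);cv2.imwrite("pics/p2t.png",t["pixels"][...,::-1])
a=cv2.resize(s["pixels"][230:350,160:320],None,fx=2.5,fy=2.5,interpolation=2)
b=cv2.resize(t["pixels"][205:325,300:460],None,fx=2.5,fy=2.5,interpolation=2)
cv2.imwrite("pics/p2.png",np.hstack([a,b])[...,::-1])
E
```

```text
t 7.42 p [0.4773 0.1995 0.2185] yaw -0.2 zax [ 0.001  0.002 -1.   ] j [-1.09  0.27  0.69  1.98 -0.21  0.96 -0.3 ] F [ 0.8 -0.7 -0.1] w 0.0857 0.0
shift [-1.238  0.003  0.032] turn [ 0.001 -0.001 -0.002] dist 0.31
```

View pics/p2.png

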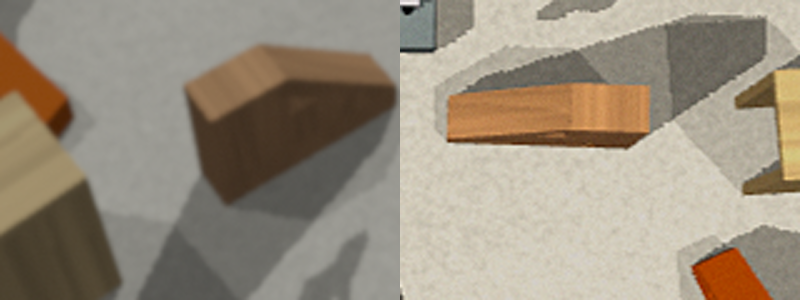

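The block stands free and upright: tail top corners at top px (400,239) and (400,258), slope edge at column 367.6, nose at (319,243)–(319,261).

```bash
python3 - <<'E'
from h import *
t=r.grab_frame("top")
for n,p,z in (("tail1",(400,239),.1395),("tail2",(400,257.8),.1395),("mid1",(367.6,239),.1395),("mid2",(367.6,257.8),.1395),("nose1",(319.2,243.4),.035),("nose2",(319.2,261),.035)): print(n,at(t,p,z).round(4))
E
python3 go.py .477 -.11 .21 0
```

```text
tail1 [ 0.4964 -0.1261  0.1395]
tail2 [ 0.4513 -0.1253  0.1395]
mid1 [ 0.4961 -0.0489  0.1395]
mid2 [ 0.4511 -0.0484  0.1395]
nose1 [0.5005 0.0644 0.035 ]
nose2 [0.4553 0.0643 0.035 ]
t 7.58 p [0.4765 0.2019 0.2174] yaw 0.3 zax [ 0.  0. -1.] j [-1.09  0.27  0.69  1.98 -0.21  0.96 -0.3 ] F [ 0.5 -0.7 -0.3] w 0.0852 0.0
shift [-1.248 -0.005  0.029] turn [ 0.    -0.     0.003] dist 0.312
```

Emit:
apply_moves([
  [-0.98,-0.005,0.02,0,0,0],
  [-0.98,-0.005,0.02,0,0,0],
  [-0.98,-0.005,0.02,0,0,0],
  [-0.98,-0.005,0.02,0,0,0],
  [-0.98,-0.005,0.02,0,0,0],
])

```text
clock: 8.2
tcp_pos: [0.4741, -0.053, 0.2127]
orientation: [2.235, 2.207, -0.0]
contact_force: [-0.4, 1.1, 0.9]
grip_width: 0.0852
gripper_force: 0.0
```

```bash
python3 go.py .475 -.111 .098 -1.2
```

```text
t 8.2 p [ 0.4741 -0.053   0.2127] yaw -0.7 zax [ 0.    -0.001 -1.   ] j [-0.73  0.21  0.82  2.07 -0.19  0.93  0.18] F [-0.4  1.1  0.9] w 0.0852 0.0
shift [-0.232  0.006  0.459] turn [0.    0.    0.006] dist 0.129
```

Emit:
apply_moves([
  [-0.25,0.0,0.1,0,0,0.005],
  [-0.25,0.0,0.28,0,0,0.005],
  [-0.25,0.0,0.4,0,0,0.005],
  [-0.25,0.0,0.46,0,0,0.005],
  [-0.25,0.0,0.46,0,0,0.005],
])

```text
clock: 8.82
tcp_pos: [0.4751, -0.109, 0.0969]
orientation: [-2.231, -2.211, 0.001]
contact_force: [0.3, -0.5, 0.2]
grip_width: 0.0852
gripper_force: 0.0
```

Emit:
apply_moves([
  [0,0,0,0,0,0],
  [0,0,0,0,0,0],
  [0,0,0,0,0,0],
  [0,0,0,0,0,0],
  [0,0,0,0,0,0],
], claw=0, newtons=80)

```text
clock: 9.45
tcp_pos: [0.476, -0.109, 0.0981]
orientation: [2.231, 2.212, 0.002]
contact_force: [-3.1, 0.8, 9.1]
grip_width: 0.0443
gripper_force: 79.9
```

```bash
python3 go.py .477 .191 .1 0
```

```text
t 9.45 p [ 0.476  -0.109   0.0981] yaw -0.5 zax [ 0.001  0.001 -1.   ] j [-0.46  0.44  0.7   2.15 -0.44  0.7   0.52] F [-3.1  0.8  9.1] w 0.0443 79.9
shift [ 1.2   -0.007 -0.006] turn [ 0.001 -0.001 -0.006] dist 0.3
```

Emit:
apply_moves([
  [0.15,0,-0.006,0,0,0],
  [0.32,0,-0.006,0,0,0],
  [0.48,0,-0.006,0,0,0],
  [0.6,0,-0.006,0,0,0],
  [0.7,0,-0.006,0,0,0],
])

```text
clock: 10.07
tcp_pos: [0.4769, 0.0648, 0.0988]
orientation: [2.228, 2.211, -0.003]
contact_force: [-6.1, -53.4, 22.8]
grip_width: 0.0443
gripper_force: 82.8
```

```bash
python3 go.py .477 .191 .1 0
```

```text
t 10.07 p [0.4769 0.0648 0.0988] yaw -0.4 zax [ 0.    -0.003 -1.   ] j [-0.84  0.43  0.71  2.16 -0.43  0.69  0.16] F [ -6.1 -53.4  22.8] w 0.0443 82.8
shift [ 0.505 -0.003 -0.006] turn [ 0.     0.002 -0.005] dist 0.126
```

Emit:
apply_moves([
  [0.01,0,-0.004,0,0,0],
  [0.03,0,-0.004,0,0,0],
  [0.06,0,-0.004,0,0,0],
  [0.09,0,-0.004,0,0,0],
  [0.12,0,-0.004,0,0,0],
])

```text
clock: 10.7
tcp_pos: [0.4769, 0.0939, 0.0995]
orientation: [2.232, 2.209, -0.003]
contact_force: [0.3, -4.5, -5.1]
grip_width: 0.0443
gripper_force: 81.5
```

```bash
python3 go.py .477 .191 .1 0;  python3 - <<'E'
from h import *
s=r.grab_frame("scene")
cv2.imwrite("pics/p3.png",cv2.resize(s["pixels"][150:350,220:520],None,fx=2.5,fy=2.5,interpolation=2)[...,::-1])
E
```

```text
t 10.7 p [0.4769 0.0939 0.0995] yaw -0.6 zax [-0.    -0.002 -1.   ] j [-0.89  0.43  0.71  2.15 -0.43  0.7   0.1 ] F [ 0.3 -4.5 -5.1] w 0.0443 81.5
shift [ 0.388 -0.003 -0.003] turn [-0.     0.002 -0.007] dist 0.097
```

View pics/p3.png

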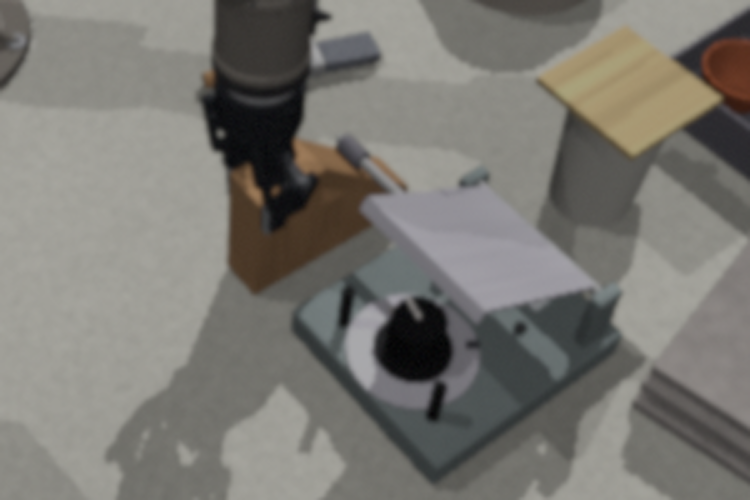

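The roller at crop (350,150) is climbing the slope and the plate is opening; the dial is visible at (415,340).

Emit:
apply_moves([
  [0.06,0,-0.003,0,0,0],
  [0.12,0,-0.003,0,0,0],
  [0.18,0,-0.003,0,0,0],
  [0.24,0,-0.003,0,0,0],
  [0.29,0,-0.003,0,0,0],
])

```text
clock: 11.38
tcp_pos: [0.478, 0.17, 0.1003]
orientation: [-2.23, -2.213, -0.001]
contact_force: [0.4, -0.2, -4.8]
grip_width: 0.0442
gripper_force: 81.8
```

Emit:
apply_moves([
  [0.03,0,0,0,0,0],
  [0.06,0,0,0,0,0],
  [0.09,0,0,0,0,0],
  [0.09,0,0,0,0,0],
  [0.09,0,0,0,0,0],
])

```text
clock: 12.0
tcp_pos: [0.4781, 0.1905, 0.1003]
orientation: [-2.232, -2.211, 0.0]
contact_force: [-0.1, 0.1, -4.9]
grip_width: 0.0445
gripper_force: 81.7
```

```bash
python3 go.py .477 .191 .1 0;  python3 - <<'E'
from h import *
s=r.grab_frame("scene");t=r.grab_frame("top")
a=cv2.resize(s["pixels"][150:350,280:480],None,fx=2,fy=2,interpolation=2)
b=cv2.resize(t["pixels"][110:310,200:400],None,fx=2,fy=2,interpolation=2)
cv2.imwrite("pics/p4.png",np.hstack([a,b])[...,::-1])
for n in("roller_center","pointer","mark","dial_grip"):
    S=r.landmark_of(s,n);T=r.landmark_of(t,n)
    print(n,[(d["point"],d["conf"]) for d in S[:2]],[(d["point"],d["conf"]) for d in T[:2]])
E
```

```text
t 12.0 p [0.4781 0.1905 0.1003] yaw -0.5 zax [-0. -0. -1.] j [-1.05  0.47  0.69  2.08 -0.45  0.73 -0.07] F [-0.1  0.1 -4.9] w 0.0445 81.7
shift [ 0.002 -0.005  0.001] turn [-0.     0.    -0.006] dist 0.001
roller_center [([370.6, 188.6], 0.94)] [([290.5, 184.3], 0.23)]
pointer [([378.3, 273.4], 0.74), ([454.9, 227.2], 0.73)] [([284.9, 203.5], 0.63)]
mark [([406.3, 285.2], 0.77)] [([275.5, 177.0], 0.63)]
dial_grip [([388.0, 279.8], 0.98), ([369.2, 189.9], 0.72)] [([291.2, 182.0], 0.84)]
```

View pics/p4.png

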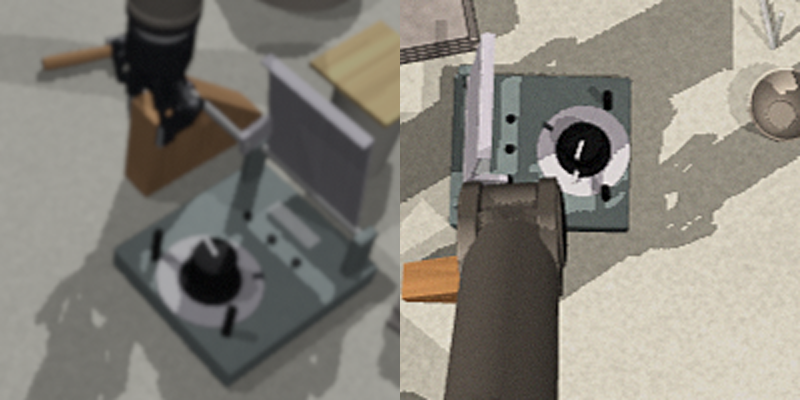

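The plate stands open (scene crop (310,150)) with the roller on the flat top. The dial is at top crop (583,150), and the dark tab is at top crop (546,127) / scene crop (259,275). Both agree with the network's mark.

Emit:
apply_moves([
  [0,0,0.004,0,0,0],
  [0,0,0.006,0,0,0],
  [0,0,0.006,0,0,0],
])

```text
clock: 12.88
tcp_pos: [0.4782, 0.1908, 0.0988]
orientation: [-2.231, -2.211, 0.0]
contact_force: [0.5, 0.1, -5.2]
grip_width: 0.0442
gripper_force: 81.7
```

Emit:
apply_moves([
  [0,0,0,0,0,0],
  [0,0,0,0,0,0],
  [0,0,0,0,0,0],
  [0,0,-0.05,0,0,0],
  [0,0,-0.2,0,0,0],
], claw=1)

```text
clock: 13.5
tcp_pos: [0.4773, 0.1903, 0.1489]
orientation: [-2.231, -2.211, 0.005]
contact_force: [0.6, 0.5, 1.4]
grip_width: 0.0858
gripper_force: 0.0
```

```bash
cat > d.py <<'E'
from h import *
s=r.grab_frame("scene");t=r.grab_frame("top")
sp=dict(pointer=(378.3,273.4),mark=(406.3,285.2),tab=(280+257/2,150+275/2),dial=(388,279.8))
tp=dict(pointer=(284.9,203.5),mark=(275.5,177),tab=(200+547/4*2/2*0+ (547-400)/2,110+128/2),dial=(291.2,182))
z=dict(pointer=.046,mark=.046,tab=.048,dial=.075)
P={}
for k in sp:
    P[k]=at(s,sp[k],z[k]),at(t,tp[k],z[k]);print(k,P[k][0].round(4),P[k][1].round(4),"tri",tri(s,sp[k],t,tp[k]).round(4))
P["top disc top(z.092)"]=at(t,(200+(583-400)/2,110+148/2),.092);print(P["top disc top(z.092)"])
C=np.array([.651,.137])
for k in("pointer","mark","tab"):
    for p in P[k]:
        v=p[:2]-C;print(k,np.linalg.norm(v).round(4),"cw from -x",((np.pi-np.arctan2(v[1],v[0]))%(2*np.pi)).round(3))
# roller
print([(d["point"],d["conf"]) for d in r.landmark_of(s,"roller_center")[:2]])
for X in ((.651,.137,.092),(.477,.229,.15),(.45,.19,.1395)): print(proj(s,X).round(1),proj(t,X).round(1))
E
python3 d.py; python3 go.py .6 .0 .25 40
```

```text
pointer [0.6124 0.1552 0.046 ] [0.6015 0.1523 0.046 ] tri [0.6062 0.1562 0.0372]
mark [0.6742 0.1841 0.046 ] [0.6708 0.177  0.046 ] tri [0.6728 0.1798 0.0478]
tab [0.6823 0.1826 0.048 ] [0.6781 0.1821 0.048 ] tri [0.6801 0.1835 0.0442]
dial [0.6504 0.1451 0.075 ] [0.6504 0.1357 0.075 ] tri [0.6511 0.1384 0.0815]
[0.64094648 0.13436574 0.092     ]
pointer 0.0427 cw from -x 0.441
pointer 0.0518 cw from -x 0.299
mark 0.0525 cw from -x 2.028
mark 0.0446 cw from -x 2.03
tab 0.0553 cw from -x 2.172
tab 0.0526 cw from -x 2.112
[]
[386.4 277.5] [290.5 180. ]
[367.9 193. ] [249.8 245.9]
[347.1 196.7] [266.7 257.9]
t 13.65 p [0.4797 0.1914 0.151 ] yaw -0.5 zax [ 0.004  0.003 -1.   ] j [-1.11  0.4   0.77  2.05 -0.37  0.83 -0.14] F [ 0.   0.4 -0. ] w 0.0856 0.0
shift [-0.76   0.489 -0.396] turn [ 0.003 -0.001 -0.45 ] dist 0.247
```

Emit:
apply_moves([
  [-0.05,0,-0.2,0,0,0],
  [-0.25,0.0,-0.4,0,0,-0.1],
  [-0.5,0.0,-0.45,0,0,-0.2],
  [-0.75,0.0,-0.45,0,0,-0.3],
  [-0.9,0.0,-0.45,0,0,-0.4],
])

```text
clock: 14.28
tcp_pos: [0.4756, -0.0368, 0.2616]
orientation: [1.434, 2.795, 0.002]
contact_force: [0.6, 0.1, 0.5]
grip_width: 0.0855
gripper_force: 0.0
```

```bash
python3 go.py .651 .138 .2 60;  python3 - <<'E'
from h import *
s=r.grab_frame("scene");t=r.grab_frame("top")
a=cv2.resize(s["pixels"][235:325,340:430],None,fx=4.4,fy=4.4,interpolation=2)
b=cv2.resize(t["pixels"][140:230,235:325],None,fx=4.4,fy=4.4,interpolation=2)
c=cv2.resize(s["pixels"][150:240,310:490],None,fx=2.2,fy=2.2,interpolation=2)
d=cv2.resize(t["pixels"][200:290,200:380],None,fx=2.2,fy=2.2,interpolation=2)
cv2.imwrite("pics/p5.png",np.vstack([np.hstack([a,b]),np.hstack([c,d])])[...,::-1])
for n in("roller_center","pointer","mark","dial_grip"):
    S=r.landmark_of(s,n);T=r.landmark_of(t,n)
    print(n,[(d["point"],d["conf"]) for d in S[:2]],[(d["point"],d["conf"]) for d in T[:2]])
E
```

```text
t 14.28 p [ 0.4756 -0.0368  0.2616] yaw 35.7 zax [ 0.001  0.001 -1.   ] j [-0.84  0.13  0.88  2.02 -0.12  1.04  0.72] F [0.6 0.1 0.5] w 0.0855 0.0
shift [0.158 0.977 0.247] turn [ 0.001 -0.    -0.27 ] dist 0.255
roller_center [([370.8, 192.8], 0.8), ([176.1, 343.3], 0.29)] [([247.3, 245.4], 0.79)]
pointer [([377.7, 276.3], 0.56)] [([288.2, 201.9], 0.67)]
mark [([406.5, 286.3], 0.68)] [([456.1, 261.0], 0.19)]
dial_grip [([390.2, 280.7], 0.65)] [([291.5, 181.2], 0.62)]
```

View pics/p5.png

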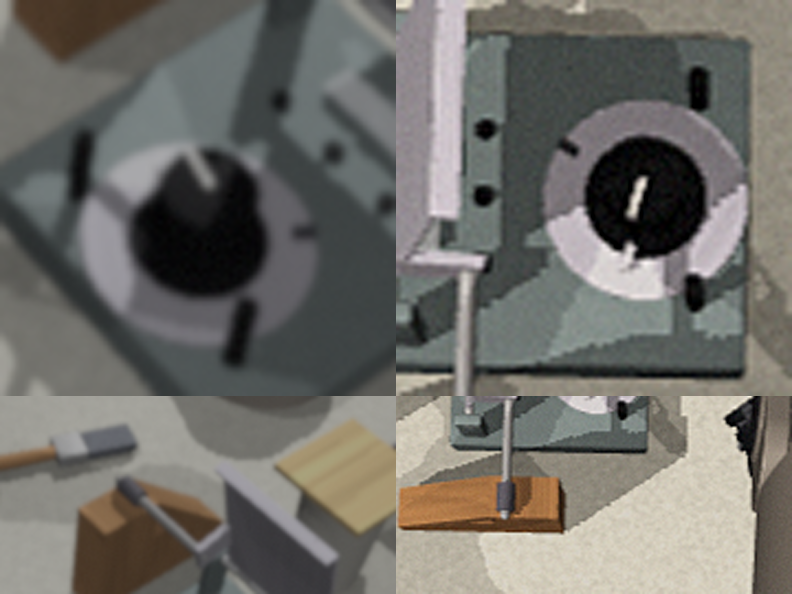

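The plate is propped without the hand: the roller sits on the flat top at (505,497) in the bottom-right crop. In the top-right crop the pointer tip is at (629,257), the tab at (569,147) and the ring centre at (646,199).

Run:
```python
from h import *
t=r.grab_frame("top")
q=lambda u,v,z:at(t,(235+(u-396)/4.4,140+v/4.4),z)
p=q(629,257,.046);m=q(569,147,.048);c=q(646,199,.044);l1=q(642,180,.092);l2=q(632,215,.092)
print(p,m,c,l1,l2)
a=lambda v:(np.pi-np.arctan2(v[1],v[0]))%(2*np.pi)
for C in(c[:2],np.array([.651,.138])):
    print(C,[(a(x[:2]-C).round(3),np.linalg.norm(x[:2]-C).round(4)) for x in(p,m)])
print("line",a((l2-l1)[:2]))
```

```text
[0.6148062  0.14459124 0.046     ] [0.67966616 0.18001495 0.048     ] [0.64988515 0.13504479 0.044     ] [0.6488096  0.13589241 0.092     ] [0.62853855 0.14136973 0.092     ]
[0.64988515 0.13504479] [(np.float64(0.266), np.float64(0.0364)), (np.float64(2.156), np.float64(0.0539))]
[0.651 0.138] [(np.float64(0.18), np.float64(0.0368)), (np.float64(2.17), np.float64(0.0509))]
line 0.2639020238853167
```

Emit:
apply_moves([
  [0.04,0.2,0.0,0,0,-0.08],
  [0.08,0.42,0.05,0,0,-0.18],
  [0.12,0.65,0.1,0,0,-0.27],
  [0.15,0.86,0.2,0,0,-0.325],
  [0.158,0.977,0.247,0,0,-0.325],
], claw=0.75)

```text
clock: 15.45
tcp_pos: [0.6526, 0.1437, 0.197]
orientation: [-0.679, -3.065, 0.001]
contact_force: [0.8, 0.2, -0.3]
grip_width: 0.064
gripper_force: 0.0
```

```bash
python3 go.py .6505 .1375 .06 65
```

```text
t 15.45 p [0.6526 0.1437 0.197 ] yaw 65.0 zax [-0.002  0.    -1.   ] j [-0.74  0.57  0.63  1.64 -0.37  1.06  1.14] F [ 0.8  0.2 -0.3] w 0.064 0.0
shift [-0.004 -0.025  0.548] turn [-0.001 -0.001  0.   ] dist 0.137
```

Emit:
apply_moves([
  [-0.004,-0.02,0.12,0,0,0],
  [-0.004,-0.02,0.28,0,0,0],
  [-0.004,-0.02,0.42,0,0,0],
  [-0.004,-0.02,0.51,0,0,0],
  [-0.004,-0.02,0.54,0,0,0],
])

```text
clock: 16.08
tcp_pos: [0.6503, 0.1352, 0.0632]
orientation: [-0.686, -3.064, 0.001]
contact_force: [0.3, 0.1, 0.8]
grip_width: 0.0639
gripper_force: 0.0
```

Emit:
apply_moves([
  [0,0,0,0,0,0],
  [0,0,0,0,0,0],
  [0,0,0,0,0,0],
  [0,0,0,0,0,0],
], claw=0, newtons=25)

```text
clock: 16.58
tcp_pos: [0.6521, 0.1377, 0.0653]
orientation: [0.684, 3.064, 0.005]
contact_force: [4.4, 5.5, -8.5]
grip_width: 0.0491
gripper_force: 28.7
```

```bash
python3 go.py .6505 .1375 .06 -43
```

```text
t 16.57 p [0.6521 0.1377 0.0653] yaw 64.8 zax [ 0.003  0.003 -1.   ] j [-0.67  0.71  0.55  1.73 -0.48  0.83  1.22] F [ 4.4  5.5 -8.5] w 0.0491 28.7
shift [ 0.005 -0.003  0.021] turn [ 0.002 -0.002  1.198] dist 0.006
```

Emit:
apply_moves([
  [0,0.006,0,0,0,0.1],
  [0,0.006,0,0,0,0.21],
  [0,0.006,0,0,0,0.32],
  [0,0.006,0,0,0,0.43],
  [0,0.006,0,0,0,0.54],
])

```text
clock: 17.2
tcp_pos: [0.651, 0.1368, 0.0653]
orientation: [-1.893, -2.506, -0.0]
contact_force: [-3.2, -0.6, -4.3]
grip_width: 0.0487
gripper_force: 29.4
```

Emit:
apply_moves([
  [0,0,0,0,0,0.11],
  [0,0,0,0,0,0.22],
  [0,0,0,0,0,0.33],
  [0,0,0,0,0,0.43],
  [0,0,0,0,0,0.53],
])

```text
clock: 17.82
tcp_pos: [0.6496, 0.137, 0.0652]
orientation: [-2.742, -1.526, 0.004]
contact_force: [-9.0, 0.2, 1.4]
grip_width: 0.0492
gripper_force: 29.9
```

```bash
python3 go.py .6505 .1375 .06 -43
```

```text
t 17.82 p [0.6496 0.137  0.0652] yaw -31.8 zax [-0.004  0.002 -1.   ] j [-0.91  0.88  0.95  1.75 -0.85  0.99 -0.17] F [-9.   0.2  1.4] w 0.0492 29.9
shift [0.004 0.002 0.021] turn [-0.003  0.001  0.124] dist 0.005
```

Emit:
apply_moves([
  [0,0,0,0,0,0.05],
  [0,0,0,0,0,0.1],
  [0,0,0,0,0,0.12],
  [0,0,0,0,0,0.12],
])

```text
clock: 18.32
tcp_pos: [0.6494, 0.1371, 0.0652]
orientation: [-2.87, -1.268, 0.005]
contact_force: [-9.0, 1.3, 3.6]
grip_width: 0.0491
gripper_force: 30.1
```

Emit:
apply_moves([
  [0,0,0,0,0,0],
  [0,0,0,0,0,0],
  [0,0,0,0,0,0],
  [0,0,-0.1,0,0,0],
  [0,0,-0.3,0,0,0],
], claw=0.75)

```text
clock: 18.95
tcp_pos: [0.6507, 0.1361, 0.1402]
orientation: [-2.874, -1.268, 0.004]
contact_force: [0.3, 0.3, 1.1]
grip_width: 0.0642
gripper_force: 0.0
```

Emit:
apply_moves([
  [0,0,-0.2,0,0,0],
  [0.1,-0.1,-0.4,0,0,0],
  [0.0,-0.3,-0.5,0,0,0],
  [-0.1,-0.55,-0.5,0,0,0],
  [-0.6,-0.7,-0.5,0,0,0],
])

```text
clock: 19.58
tcp_pos: [0.4823, 0.1811, 0.2658]
orientation: [-2.87, -1.278, -0.003]
contact_force: [-1.5, -0.8, 2.2]
grip_width: 0.0639
gripper_force: 0.0
```

```bash
python3 go.py .48 0 .26 0
cat > e.py <<'E'
import sys
from h import *
s=r.grab_frame("scene");t=r.grab_frame("top")
a=cv2.resize(s["pixels"][235:325,340:430],None,fx=4.4,fy=4.4,interpolation=2)
b=cv2.resize(t["pixels"][140:230,235:325],None,fx=4.4,fy=4.4,interpolation=2)
c=cv2.resize(s["pixels"][150:240,310:490],None,fx=2.2,fy=2.2,interpolation=2)
d=cv2.resize(t["pixels"][200:290,200:380],None,fx=2.2,fy=2.2,interpolation=2)
cv2.imwrite(sys.argv[1],np.vstack([np.hstack([a,b]),np.hstack([c,d])])[...,::-1])
E
python3 e.py pics/p6.png
```

```text
t 19.57 p [0.4823 0.1811 0.2658] yaw -42.0 zax [ 0.001  0.001 -1.   ] j [-1.51  0.51  1.42  1.94 -0.55  1.17 -0.61] F [-1.5 -0.8  2.2] w 0.0639 0.0
shift [-0.545  0.478  0.023] turn [ 0.001 -0.001 -0.467] dist 0.181
```

View pics/p6.png

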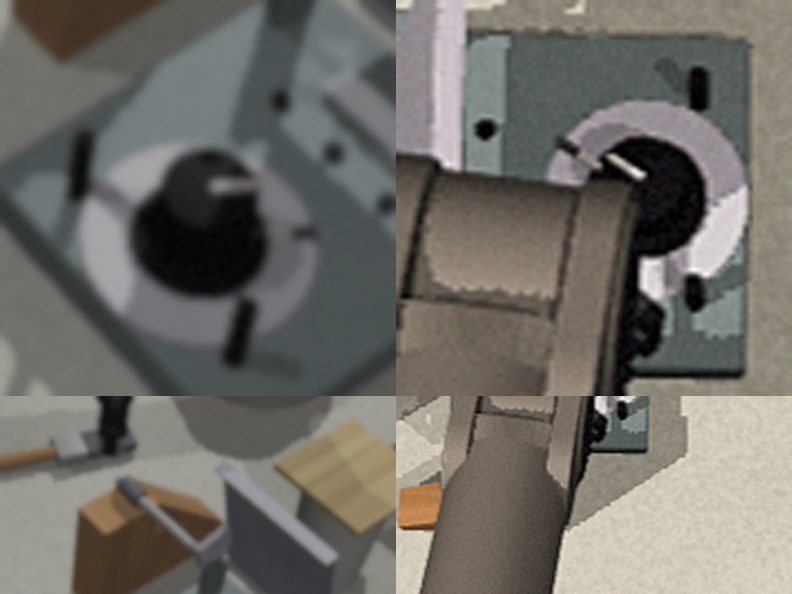

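In the top-right crop the pointer stripe (642,177)–(606,155) and tip (580,150) point almost exactly at the tab (567,146), and the plate is still propped. The arm moves clear before a precise check.

Emit:
apply_moves([
  [-0.1,0.08,0,0,0,-0.08],
  [-0.25,0.2,0,0,0,-0.18],
  [-0.42,0.36,0,0,0,-0.28],
  [-0.6,0.54,0,0,0,-0.38],
  [-0.75,0.68,0,0,0,-0.45],
])

```text
clock: 20.3
tcp_pos: [0.4826, -0.0783, 0.2662]
orientation: [2.255, 2.186, 0.005]
contact_force: [0.3, 0.2, 0.5]
grip_width: 0.0646
gripper_force: 0.0
```

```bash
python3 go.py
python3 - <<'E'
from h import *
s=r.grab_frame("scene");t=r.grab_frame("top")
a=cv2.resize(s["pixels"][255:310,360:420],None,fx=6.6,fy=6.6,interpolation=2)
b=cv2.resize(t["pixels"][160:215,260:320],None,fx=6.6,fy=6.6,interpolation=2)
cv2.imwrite("pics/p7.png",np.hstack([a,b])[...,::-1])
for n in("pointer","mark","roller_center"):
    print(n,[(d["point"],round(d["conf"],2)) for d in r.landmark_of(s,n)[:2]],[(d["point"],round(d["conf"],2)) for d in r.landmark_of(t,n)[:2]])
E
```

```text
t 20.3 p [ 0.4826 -0.0783  0.2662] yaw -1.8 zax [ 0.003  0.002 -1.   ] j [-0.99  0.25  1.22  2.   -0.27  1.07  0.32] F [0.3 0.2 0.5] w 0.0646 0.0
pointer [([404.6, 288.0], 0.76)] [([273.0, 176.9], 0.85)]
mark [([402.9, 285.0], 0.87)] [([274.7, 173.9], 0.9)]
roller_center [([369.7, 191.6], 0.6)] [([248.7, 245.9], 0.73), ([276.7, 177.4], 0.41)]
```

View pics/p7.png

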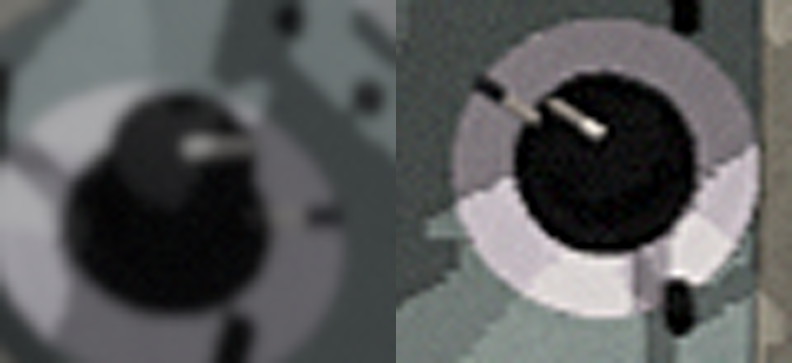

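The pointer tip at (508,100) and the tab at (487,87) lie on one radius from the ring centre (606,168), 34.2° against 34.1°. That is aligned, so I am handing in.

```bash
python3 -c "
from bench import r
print(r.hand_in())"
```

```text
the job is handed in; nothing more can be done
None
```

The job is handed in at about 20 s of the 72 s allowed: the guard plate is propped on the wooden ramp block, the dial pointer is in line with the tab, and the arm made no contact with the jug or bowl.

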